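# Unlid the slat box and finish the drying stack

## Task

Take the lid off the slat box: tip it up by its pull tab so that it pivots clearly on the opposite edge, still resting on the box rim, then lift it off and lay it flat on the clear bench, right side up. Then take the two slats out of the box and lay them flat on the stack on the drying stand as its next layer: crosswise on the two loose slats there, centred, one straight above each of the stand's fixed bearers, leaving the lower slats in place. Set everything down rather than dropping it, and do not disturb the jar, the glue bottle or the hammer.

Things in the scene. Friction and masses are not known exactly. Their poses are not given: they have to be found in the camera images.
- box: open plywood box fixed to the bench, outside 162 (x) x 152 (y) x 50 mm high, inside 150 x 140 mm, walls and floor 6 mm thick; origin at the centre of its underside, z up. Two slats lie on its floor side by side along its x, about 34 mm either side of the middle, hidden by the lid
- lid: loose plywood lid on the box rim, about 160 g: plate 170 (x) x 160 (y) x 6 mm, overhanging the box by 4 mm; under it a cleat frame 142 x 132 mm, 8 mm deep, sits inside the rim with 4 mm play. Origin: centre of the cleats' underside (42 mm above the bench when seated, at bench level when laid down), z up. The pull tab stands at its +x end
- lid_tab (a point): centre of the lid's upright pull tab: dark wood, 10 mm thick (lid x), 50 mm wide (lid y), 24 mm tall; it stands on the plate's top face, centred at lid (76, 0, 26) mm, so its top is 38 mm above the lid origin; same axes as the lid
- lid_edge (a point): middle of the lid's bottom edge at the end away from the tab, at lid (-85, 0, 8) mm: the underside of the plate at its -x end, which lies on the box rim (50 mm above the bench) and is the line to pivot on; same axes as the lid
- slat_a: plain pale wooden slat, 130 x 20 x 14 mm, 28 g give or take a third; origin at its centre, x along its length, y across its 20 mm width, z through its 14 mm thickness (it lies flat, z up, at the start). One of the two slats to be stacked, at the start in the box on its +y side. Interchangeable with slat_b
- slat_b: plain pale wooden slat, 130 x 20 x 14 mm, 28 g give or take a third; origin at its centre, x along its length, y across its 20 mm width, z through its 14 mm thickness (it lies flat, z up, at the start). The other slat to be stacked, at the start in the box on its -y side
- stand: brown wooden drying stand, fixed to the bench: base 150 x 150 x 12 mm, on it two fixed bearers 130 mm long (along y), 20 wide, 14 high, at x = +45 and -45 mm, tops 26 mm above the bench; origin: centre of the underside, z up. Loose slats low_a, low_b lie across them along x, tops at 40 mm; a slat of the next layer has its centre at 47 mm
- low_a: plain pale wooden slat, 130 x 20 x 14 mm, 28 g give or take a third; origin at its centre, x along its length, y across its 20 mm width, z through its 14 mm thickness (it lies flat, z up, at the start). Already stacked loose across the bearers at the stand's y = about +45 mm
- low_b: plain pale wooden slat, 130 x 20 x 14 mm, 28 g give or take a third; origin at its centre, x along its length, y across its 20 mm width, z through its 14 mm thickness (it lies flat, z up, at the start). Already stacked loose across the bearers at the stand's y = about -45 mm
- jar: bystander: closed glass jar with steel cap, 68 mm across, 85 mm tall; origin under its centre
- glue: bystander: white glue bottle, 60 mm across, 170 mm tall; origin under its centre
- hammer: bystander: hammer lying on the bench; origin under its middle, handle towards its -x

How it is judged:
By the outcome, as a careful person would: the job done as asked, in the order asked, and still so for the second after the job is handed in, with the robot touching nothing.
It also fails if it takes over 72 s, if anything falls off the work surface, if the arm or the gripper's body presses on something with over 40 N, if the wrist force passes 120 N, or if a joint passes its speed limit or range.

## Robot

A 6-joint arm with a two-finger parallel gripper is mounted at the origin on the work surface. World frame = base frame: x ahead of the robot, y to its left, z up, the work surface at z = 0. Lengths are in m, angles in rad, forces in N, time in s.
With the tool pointing down it reaches from about 0.35 to 0.85 m from the base axis. Payload 8.1 kg.
Tool frame: the origin (TCP) lies on the centre line of the jaws, within the pads' length; the fingertips stand 17 mm ahead of it and the grasp point (between the pads) lies 2 mm behind it; z points along the fingers, y is the line along which they close (so a half turn about z gives the same grasp; the last joint's range is limited). The gripper opens to 93 mm and grips with 3 to 60 N. Pads are 15 mm wide; open, the fingers measure 128 mm over their backs; the gripper's body (75 mm by 188 mm) begins 65 mm behind the grasp point.
Start: joints at [-1.242, 0.13, 1.488, -0, 1.523, -0.085], TCP at [0.241, -0.549, 0.209] pointing down, gripper open.
Joint ranges: [-2.96, 2.96], [-0.89, 2.26], [0.02, 2.5], [-1.34, 4.48], [0, 2.73], [-2.66, 2.66]. Speed limits (rad/s): [2.39, 2.39, 2.79, 3.14, 3.14, 3.14].

## Interface

Orientations are given as a rotation vector (axis times angle).
In Python, from plant import telemetry, viewer, order gives the robot as it stands.
- The arm moves only by the tool send_rows, never from a script. Its argument "plan" is a list that holds one entry, the list of rows, each a list of 5 numbers: the closure, from -1 (fully open) to 1 (shut), then the shift along the world's x, y, z normalised to -1 to 1, where 1 is 0.2 m, then the turn about the world's z normalised to -1 to 1, where 1 is 60 degrees. A call has 1 to 20 rows; each row is the pose to reach, as a shift and turn from the pose commanded when the call began; what a row does not reach only later rows make up. A row lasts 1/12 s, in which the tool goes at most 41.7 mm and 7.16 degrees, less where a joint would pass 70% of its speed; a pose out of reach is approached as far as the arm can. A call with a number of a shift or a turn outside -1 to 1 is refused whole. A call with a gripper value outside its range is refused whole. The fingers move at their own pace and stop on an object; "force" is the grip in N (left out, the last holds). Time passes only in rows, so rows that repeat a pose let the fingers close. It gives the time, the measured TCP pose, the force, the opening and the grip force at its end, in the units of the state.
- telemetry.read_state(): the state, without advancing time (a new reading comes with each control period).
- viewer.read_camera(name): name is "scene" or "top" or "wrist"; returns (picture, depth): 480x640x3 uint8, blue, green, red; 480x640 float32, m along the optical axis (not along the pixel's ray), 0 where there is no reading.
- viewer.calibration(name): a dict with "camera_matrix" (3x3 intrinsics, pixels), "extrinsics" (4x4, takes a point from camera to world coordinates); the wrist camera has in their place "hand_eye" (4x4, takes a point from camera to tool coordinates, whose origin is the TCP and whose axes are the flange's). Camera axes: x right, y up, looking along -z (the intrinsics and any distortion apply to the point x, -y, -z); pixel columns grow to the right and rows downward; lengths in m; the calibration is good to about 2 mm. A picture is of the moment at which its call begins: read the wrist's pose just before it. calibration takes no time and is no camera call.
- order.close_job(): hands the job in; it is judged then, once.
The state is a dict: "t": time; "q": joint angles; "dq": joint speeds; "joint_torque": joint torques, N m; "tool_pos": TCP position; "orientation": TCP orientation; "force": force on the tool from outside, world axes, zero at the start; "wrist_torque": the same for the moment, N m; "opening": finger opening in m; "gripper_force": force on a finger pad.
Only numpy, scipy, OpenCV 4.12 (cv2) and the standard library are available. Lean on these libraries where they do the work, as an engineer would, in place of code of your own. Each camera call takes 0.05 s, during which the arm holds its last target. There are 200 camera calls.

## Working session

There is one attempt and no reset: what is moved stays moved. The work goes in short steps, Python scripts to look and compute and a tool call to move; the robot and the scene stay as the last step left them, time stands still between calls to the robot, and variables do not carry over. Pictures are saved under pics/ and viewed, at most 10 in all, crops included, and the job is handed in when it is done.

Besides the shell and the picture viewer there is one more tool, called after "Request:" as a command line: name --argument value ..., lists and objects as JSON in quotes. send_rows: Moves the arm, as the interface text tells. Scaled input: -1 to 1 covers 0.2 m each way for a shift and 60 degrees each way for a turn. Its arguments: {"type":"object","properties":{"plan":{"type":"array"},"force":{"type":"number"}},"required":["plan"]}

```bash
ls; mkdir -p pics
python3 - <<'E'
from plant import telemetry, viewer
import cv2, numpy as np
s=telemetry.read_state(); print(s)
ims=[]
for n in ("scene","top"):
    im,d=viewer.read_camera(n); np.save(f"pics/{n}0_d.npy",d); cv2.imwrite(f"pics/{n}0.png",im)
    c=viewer.calibration(n); print(n,{k:np.round(v,4).tolist() if not isinstance(v,str) else v for k,v in c.items()})
c=viewer.calibration("wrist"); print({k:np.round(v,4).tolist() for k,v in c.items()})
E
```

```text
pics
{'t': 0.0, 'q': array([-1.24238852e+00,  1.31154660e-01,  1.48925441e+00, -4.96431914e-06,
        1.52298332e+00, -8.53757531e-02]), 'dq': array([-0.00105542,  0.00050316, -0.00021787,  0.00142188,  0.00177048,
       -0.00213758]), 'joint_torque': array([ 9.19579252e-04, -5.59832418e+01, -4.91760492e+01,  7.65337120e-02,
        3.51876835e-02, -1.43254679e-04]), 'tool_pos': array([ 0.24109295, -0.54880687,  0.208105  ]), 'orientation': array([-3.07284757e+00, -6.44976220e-01,  3.50216050e-04]), 'force': array([-0.47915594,  0.25251298,  0.20260091]), 'wrist_torque': array([0.0167531 , 0.00598848, 0.0401372 ]), 'gripper_force': 0.0, 'opening': 0.0929412402771721}
scene {'camera_matrix': [[476.2354, 0.0, 316.8141], [0.0, 476.2354, 238.9748], [0.0, 0.0, 1.0]], 'extrinsics': [[-0.8343, -0.3873, 0.3923, 1.0033], [0.5509, -0.6102, 0.5693, 0.6209], [0.0189, 0.6911, 0.7225, 0.861], [0.0, 0.0, 0.0, 1.0]]}
top {'camera_matrix': [[622.6464, 0.0, 315.3244], [0.0, 622.6464, 240.0058], [0.0, 0.0, 1.0]], 'extrinsics': [[-0.0117, 0.9819, -0.189, 0.3468], [-0.9997, -0.0071, 0.025, 0.0196], [0.0232, 0.1892, 0.9817, 1.4118], [0.0, 0.0, 0.0, 1.0]]}
{'camera_matrix': [[402.0967, 0.0, 315.7846], [0.0, 402.0967, 237.2665], [0.0, 0.0, 1.0]], 'hand_eye': [[-0.0006, 0.9706, 0.2407, 0.0659], [1.0, 0.0007, -0.0004, 0.0007], [-0.0005, 0.2407, -0.9706, -0.1761], [0.0, 0.0, 0.0, 1.0]]}
```

View pics/top0.png

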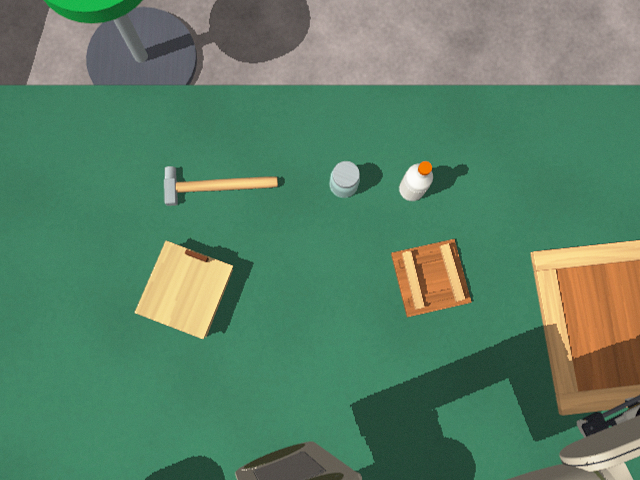

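View pics/scene0.png

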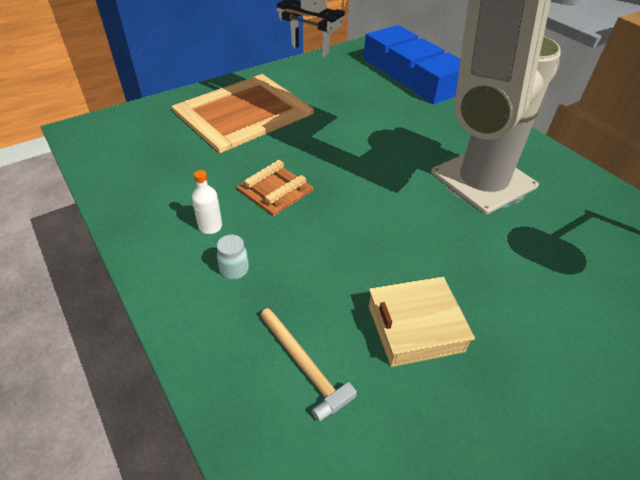

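The top view shows the lidded box around (185,290) with its tab at (197,255), and the stand at (432,277). The jar is at (345,180), the glue at (417,182), and the hammer at (225,185). The bench between the box and the stand is clear. The scene view agrees, with the lid at (420,318), the tab at (386,315) and the stand at (275,187).

```bash
cat > h.py <<'E'
import numpy as np, cv2
from scipy.spatial.transform import Rotation as R
from plant import telemetry, viewer
def cam(name, st=None):
    c=viewer.calibration(name); K=np.array(c["camera_matrix"])
    if name!="wrist": return K,np.array(c["extrinsics"])
    T=np.eye(4); T[:3,:3]=R.from_rotvec(st["orientation"]).as_matrix(); T[:3,3]=st["tool_pos"]
    return K,T@np.array(c["hand_eye"])
def rays(C,uv):
    K,T=C; uv=np.atleast_2d(uv).astype(float)
    d=np.c_[(uv[:,0]-K[0,2])/K[0,0],-(uv[:,1]-K[1,2])/K[1,1],-np.ones(len(uv))]
    return T[:3,3],d@T[:3,:3].T
def plane(C,uv,z):
    o,d=rays(C,uv); return o+d*((z-o[2])/d[:,2])[:,None]
def pts(C,depth,uv):
    o,d=rays(C,uv); uv=np.atleast_2d(uv).astype(int)
    return o+d*depth[uv[:,1],uv[:,0]][:,None]
def tri(C1,u1,C2,u2):
    o1,d1=rays(C1,u1);o2,d2=rays(C2,u2);d1=d1[0];d2=d2[0]
    s=np.linalg.lstsq(np.c_[d1,-d2],o2-o1,rcond=None)[0]
    a=o1+s[0]*d1;b=o2+s[1]*d2; return (a+b)/2,np.linalg.norm(a-b)
def blobs(mask,amin):
    cs,_=cv2.findContours(mask.astype(np.uint8),cv2.RETR_EXTERNAL,cv2.CHAIN_APPROX_NONE)
    return sorted([c for c in cs if cv2.contourArea(c)>amin],key=cv2.contourArea,reverse=True)
def hsv(im): return cv2.split(cv2.cvtColor(im,cv2.COLOR_BGR2HSV))
E
python3 - <<'E'
from h import *
np.set_printoptions(precision=4,suppress=True)
def crop(m,x0,y0,x1,y1):
    k=np.zeros_like(m);k[y0:y1,x0:x1]=m[y0:y1,x0:x1];return k
roi={"top":dict(lid=(125,230,245,345),stand=(380,230,480,325)),"scene":dict(lid=(360,270,480,370),stand=(230,155,320,215))}
tab={}
for n in ("top","scene"):
    im=cv2.imread(f"pics/{n}0.png"); D=np.load(f"pics/{n}0_d.npy"); C=cam(n); h,s,v=hsv(im)
    wood=((h<32)&(s>40)&(v>60))
    pale=wood&(h>13)&(v>150); dark=wood&(h<13)&(v<130)
    L=crop(wood,*roi[n]["lid"]); b=blobs(L,500)[0]
    r=cv2.minAreaRect(b); print(n,"lid rect",r)
    if n=="top":
        q=cv2.boxPoints(r); P=plane(C,q,.056); print(P, P.mean(0), np.linalg.norm(P-np.roll(P,1,0),axis=1), [np.degrees(np.arctan2(*(P[(i+1)%4]-P[i])[1::-1])) for i in range(4)])
    ys,xs=np.nonzero(L); p=pts(C,D,np.c_[xs,ys]); print(" depth z pct",np.percentile(p[:,2],[10,50,90]), "median xy z~.056",np.median(p[abs(p[:,2]-.056)<.004],0))
    db=blobs(crop(dark,*roi[n]["lid"]),15)
    for c in db[:2]:
        rr=cv2.minAreaRect(c); print(" dark",rr,plane(C,rr[0],.075)); tab.setdefault(n,rr[0])
    for c in blobs(crop(pale,*roi[n]["stand"]),40)[:4]:
        rr=cv2.minAreaRect(c); P=plane(C,cv2.boxPoints(rr),.040); print(" pale",rr,P.mean(0),np.linalg.norm(P-np.roll(P,1,0),axis=1)[:2], "depth",pts(C,D,[rr[0]]))
        tab.setdefault(n+"s",[]).append(rr[0])
    c=blobs(crop(wood,*roi[n]["stand"]),500)[0]; rr=cv2.minAreaRect(c); P=plane(C,cv2.boxPoints(rr),.012); print(" stand",rr,P.mean(0),P)
print("tab tri",tri(cam("top"),tab["top"],cam("scene"),tab["scene"]))
for a in tab["tops"]:
    for b in tab["scenes"]: print("slat tri",a,b,tri(cam("top"),a,cam("scene"),b))
for nm,uv,z in (("jar",(345,170),.085),("glue cap",(425,168),.17),("hammer end",(278,182),.02),("clear",(310,290),0),("clear",(310,330),0)): print(nm,plane(cam("top"),uv,z))
E
```

```text
top lid rect ((183.89947509765625, 289.04425048828125), (75.95838928222656, 80.10061645507812), 21.25050163269043)
[[0.4513 0.3778 0.056 ]
 [0.6148 0.3212 0.056 ]
 [0.5521 0.1646 0.056 ]
 [0.391  0.2245 0.056 ]] [0.5023 0.272  0.056 ] [0.1647 0.1731 0.1687 0.1719] [np.float64(-19.08682447488752), np.float64(-111.81402539247728), np.float64(159.60003238217766), np.float64(68.5248443333464)]
 depth z pct [0.0521 0.0561 0.06  ] median xy z~.056 [0.4975 0.2732 0.0561]
 dark ((196.3561553955078, 255.38356018066406), (23.17414665222168, 4.447564125061035), 20.556047439575195) [[0.572  0.2438 0.075 ]]
 pale ((451.62579345703125, 272.2276916503906), (58.803462982177734, 10.553020477294922), 73.61045837402344) [ 0.5359 -0.3189  0.04  ] [0.1308 0.0242] depth [[ 0.5352 -0.3187  0.0412]]
 pale ((412.33489990234375, 278.8157653808594), (61.341732025146484, 10.190103530883789), 76.4295654296875) [ 0.5219 -0.2302  0.04  ] [0.1364 0.0232] depth [[ 0.5216 -0.2308  0.0374]]
 stand ((430.7941589355469, 277.1764831542969), (67.66744232177734, 66.45475006103516), 75.96376037597656) [ 0.5291 -0.2778  0.01
[... 1234 characters left out ...]
6, -0.0038]), np.float64(0.06500164576723344))
slat tri (451.62579345703125, 272.2276916503906) (264.07916259765625, 173.2264862060547) (array([ 0.5369, -0.3215,  0.0309]), np.float64(0.0006996162634657863))
slat tri (412.33489990234375, 278.8157653808594) (284.7182922363281, 187.01068115234375) (array([ 0.5226, -0.2315,  0.0386]), np.float64(0.0028274140589188493))
slat tri (412.33489990234375, 278.8157653808594) (264.07916259765625, 173.2264862060547) (array([ 0.5423, -0.2426,  0.0782]), np.float64(0.06309555376396334))
jar [[ 0.7601 -0.082   0.085 ]]
glue cap [[ 0.7372 -0.2428  0.17  ]]
hammer end [[0.7521 0.069  0.02  ]]
clear [[ 0.5028 -0.0029  0.    ]]
clear [[ 0.4127 -0.002   0.    ]]
```

Request:
send_rows --plan '[[[-1, 0.5, 1, 0.25, 0.75], [-1, 0.5, 1, 0.25, 0.75], [-1, 0.5, 1, 0.25, 0.75], [-1, 0.5, 1, 0.25, 0.75], [-1, 0.5, 1, 0.25, 0.75], [-1, 0.5, 1, 0.25, 0.75], [-1, 0.5, 1, 0.25, 0.75]]]'

```text
t: 0.68
tool_pos: [0.3435, -0.3462, 0.2606]
orientation: [2.582, 1.787, 0.002]
force: [0.1, -0.3, 0.7]
opening: 0.0932
gripper_force: 0.0
```

Request:
send_rows --plan '[[[-1, 0.7, 0.25, 0.1, 0.75], [-1, 0.7, 0.25, 0.1, 0.75], [-1, 0.7, 0.25, 0.1, 0.75], [-1, 0.7, 0.25, 0.1, 0.75], [-1, 0.7, 0.25, 0.1, 0.75], [-1, 0.7, 0.25, 0.1, 0.75], [-1, 0.7, 0.25, 0.1, 0.75], [-1, 0.7, 0.25, 0.1, 0.75], [-1, 0.7, 0.25, 0.1, 0.75]]]'

```text
t: 1.43
tool_pos: [0.4811, -0.2992, 0.2787]
orientation: [-1.72, -2.628, -0.0]
force: [0.3, 0.1, -0.2]
opening: 0.0932
gripper_force: 0.0
```

Run:
```python
from h import *
import pickle
s=telemetry.read_state(); im,d=viewer.read_camera("wrist"); cv2.imwrite("pics/w1.png",im); pickle.dump((s,d),open("pics/w1.pkl","wb"))
print(s["t"],s["tool_pos"],s["orientation"],abs(s["dq"]).max())
```

```text
1.4333 [ 0.48112379 -0.29919419  0.27866379] [-1.71959679e+00 -2.62815709e+00 -9.83336515e-05] 0.01086055087746773
```

View pics/w1.png

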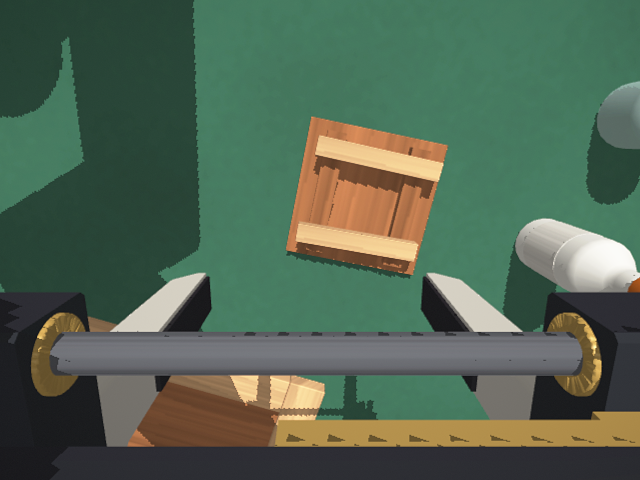

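The wrist picture shows the stand at about (368,195). The two loose slats run along its x, at (378,158) and (356,241). The glue bottle is clear of it at (575,255).

```bash
cat > st.py <<'E'
from h import *
import pickle,sys
np.set_printoptions(precision=4,suppress=True)
def stand(tag,roi=(270,100,460,290)):
    s,d=pickle.load(open(f"pics/{tag}.pkl","rb")); im=cv2.imread(f"pics/{tag}.png"); C=cam("wrist",s); h,sa,v=hsv(im)
    x0,y0,x1,y1=roi; k=np.zeros(h.shape,bool); k[y0:y1,x0:x1]=1
    wood=(h<32)&(sa>40)&(v>50)&k; pale=wood&(h>13)&(v>165)&(sa<150)
    pale=cv2.morphologyEx(pale.astype(np.uint8),cv2.MORPH_OPEN,np.ones((5,5)))
    out=[]
    for c in blobs(pale,300)[:3]:
        m=np.zeros(h.shape,np.uint8); cv2.drawContours(m,[c],-1,1,-1); ys,xs=np.nonzero(m); p=pts(C,d,np.c_[xs,ys]); zt=np.percentile(p[:,2],60)
        t=p[abs(p[:,2]-zt)<.003]; r=cv2.minAreaRect((t[:,:2]*1000).astype(np.float32)); q=cv2.boxPoints(r); e=max([q[1]-q[0],q[2]-q[1]],key=np.linalg.norm)
        print(" pale",cv2.minAreaRect(c)[0],"z",zt,"xy mm",r[0],r[1],"ang",np.degrees(np.arctan2(e[1],e[0]))); out.append(cv2.minAreaRect(c)[0])
    m=cv2.morphologyEx(wood.astype(np.uint8),cv2.MORPH_CLOSE,np.ones((9,9))); c=blobs(m,2000)[0]; ys,xs=np.nonzero(m); p=pts(C,d,np.c_[xs,ys]); 
    for zl,zh in ((.008,.016),(.022,.030)):
        t=p[(p[:,2]>zl)&(p[:,2]<zh)]; r=cv2.minAreaRect((t[:,:2]*1000).astype(np.float32)); print(" layer",zl,"n",len(t),r)
    return C,out
if __name__=="__main__":
    C,o=stand("w1")
    T=cam("top")
    for a in o:
        for b in ((451.6,272.2),(412.3,278.8)):
            x,g=tri(C,a,T,b)
            if g<.01: print("tri wrist/top",x,g)
E
python3 st.py
```

```text
pale (378.5588073730469, 158.23529052734375) z 0.040783891445167544 xy mm (521.2830810546875, -232.6515350341797) (130.0787811279297, 19.413665771484375) ang 11.212254
 pale (356.12939453125, 241.1311798095703) z 0.040747303137644374 xy mm (537.2888793945312, -321.5635986328125) (129.3770751953125, 20.215530395507812) ang 13.642411
 layer 0.008 n 9951 ((529.8555297851562, -279.16400146484375), (150.24525451660156, 150.40965270996094), 12.04342269897461)
 layer 0.022 n 3098 ((527.7291259765625, -279.46002197265625), (127.13465118408203, 130.1876220703125), 11.980345726013184)
tri wrist/top [ 0.5228 -0.2323  0.0285] 0.00010788685169781585
tri wrist/top [ 0.5358 -0.3194  0.0411] 0.0017251610781444508
```

Request:
send_rows --plan '[[[-1, 0.1, 1, 0, 0.3], [-1, 0.1, 1, 0, 0.3], [-1, 0.1, 1, 0, 0.3], [-1, 0.1, 1, 0, 0.3], [-1, 0.1, 1, 0, 0.3]]]'

```text
t: 1.9
tool_pos: [0.501, -0.0971, 0.2792]
orientation: [1.287, 2.866, 0.001]
force: [-0.0, -0.1, 0.7]
opening: 0.093
gripper_force: 0.0
```

Request:
send_rows --plan '[[[-1, 0.1, 1, 0, 0.3], [-1, 0.1, 1, 0, 0.3], [-1, 0.1, 1, 0, 0.3], [-1, 0.1, 1, 0, 0.3], [-1, 0.1, 1, 0, 0.3]]]'

```text
t: 2.32
tool_pos: [0.5209, 0.1033, 0.2793]
orientation: [0.822, 3.032, 0.001]
force: [-0.3, -0.1, 0.0]
opening: 0.0929
gripper_force: 0.0
```

Request:
send_rows --plan '[[[-1, 0.1, 0.7, 0, 0.15], [-1, 0.1, 0.7, 0, 0.15], [-1, 0.1, 0.7, 0, 0.15], [-1, 0.1, 0.7, 0, 0.15], [-1, 0.1, 0.7, 0, 0.15], [-1, 0.1, 0.7, 0, 0.15]]]'

```text
t: 2.82
tool_pos: [0.541, 0.2411, 0.2787]
orientation: [-0.579, -3.087, 0.001]
force: [0.7, -0.6, -1.4]
opening: 0.0928
gripper_force: 0.0
```

Run:
```python
from h import *
import pickle
s=telemetry.read_state(); im,d=viewer.read_camera("wrist"); cv2.imwrite("pics/w2.png",im); pickle.dump((s,d),open("pics/w2.pkl","wb"))
x=R.from_rotvec(s["orientation"]).as_matrix()[:,0]
print(s["t"],s["tool_pos"],np.degrees(np.arctan2(x[1],x[0])),abs(s["dq"]).max(),s["q"])
```

```text
2.8167 [0.54097659 0.24112895 0.27865815] 158.74753052084995 0.03761725754965017 [ 3.32977384e-01  9.21889894e-02  1.40370970e+00 -3.58051800e-04
  1.64662205e+00 -8.66920542e-01]
```

View pics/w2.png

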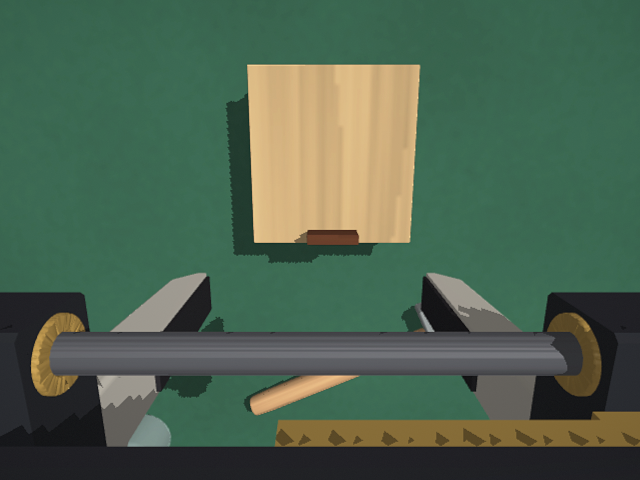

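The lid spans (247,65) to (420,243) in the picture. The tab's top face is at about (332,240), and the hammer handle at (300,390) is well away from it.

Run:
```python
from h import *
import pickle
np.set_printoptions(precision=4,suppress=True)
s,d=pickle.load(open("pics/w2.pkl","rb")); im=cv2.imread("pics/w2.png"); C=cam("wrist",s); h,sa,v=hsv(im)
k=np.zeros(h.shape,bool); k[50:256,225:440]=1
g=(h<32)&(sa>40)&(v>50)&k; ys,xs=np.nonzero(g); p=pts(C,d,np.c_[xs,ys])
print(np.percentile(p[:,2],[5,50,95,99.5]))
t=p[abs(p[:,2]-np.median(p[:,2]))<.004]; r=cv2.minAreaRect((t[:,:2]*1000).astype(np.float32)); print("lid",r)
t=p[p[:,2]>.072]; r=cv2.minAreaRect((t[:,:2]*1000).astype(np.float32)); print("tab top",np.median(t[:,2]),r)
c=blobs(g&(v<140)&((h<12)|(h>170)),50)[0]; rr=cv2.minAreaRect(c); print(rr)
q=plane(C,[[306,234],[358,234]],.08); print(q)
print("tri",tri(C,[332.5,237],cam("top"),(196.4,255.4)), tri(C,[332.5,237],cam("scene"),(385.9,314.9)))
```

```text
[0.0552 0.0566 0.0582 0.0819]
lid ((502.82672119140625, 271.8118591308594), (160.17489624023438, 169.51492309570312), 68.7906723022461)
tab top 0.08061052784850214 ((531.625, 260.8194885253906), (49.307613372802734, 99.843017578125), 68.80059814453125)
((332.5, 237.0), (14.0, 51.0), 90.0)
[[0.5592 0.2227 0.08  ]
 [0.5773 0.2692 0.08  ]]
tri (array([0.5733, 0.2447, 0.0699]), np.float64(0.0008724468108481741)) (array([0.5732, 0.2459, 0.0696]), np.float64(0.0024192640519049334))
```

Request:
send_rows --plan '[[[-1, 0.16, 0.015, -0.2, 0], [-1, 0.16, 0.015, -0.4, 0], [-1, 0.16, 0.015, -0.6, 0], [-1, 0.16, 0.015, -0.75, 0], [-1, 0.16, 0.015, -0.87, 0], [-1, 0.16, 0.015, -0.95, 0], [-1, 0.16, 0.015, -0.99, 0], [-1, 0.16, 0.015, -0.99, 0], [-0.2, 0.16, 0.015, -0.99, 0], [1, 0.16, 0.015, -0.99, 0], [1, 0.16, 0.015, -0.99, 0], [1, 0.16, 0.015, -0.99, 0], [1, 0.16, 0.015, -0.99, 0], [1, 0.16, 0.015, -0.99, 0], [1, 0.16, 0.015, -0.99, 0], [1, 0.16, 0.015, -0.99, 0]]]' --force 6

```text
t: 4.2
tool_pos: [0.5733, 0.2437, 0.0812]
orientation: [0.58, 3.088, -0.0]
force: [-0.1, 0.6, -1.0]
opening: 0.0441
gripper_force: 0.0
```

Run:
```python
from h import *
import pickle
im,d=viewer.read_camera("scene"); cv2.imwrite("pics/s3f.png",im); w,_=viewer.read_camera("wrist")
cv2.imwrite("pics/c3.png",np.vstack([cv2.resize(im[230:370,320:500],(540,420))[:300],cv2.resize(w[150:480,130:510],(540,300))]))
s=telemetry.read_state(); print(s["t"],s["opening"],s["gripper_force"],s["tool_pos"])
```

```text
4.3 0.03644940066020777 0.0 [0.57320217 0.24369562 0.08107217]
```

View pics/c3.png

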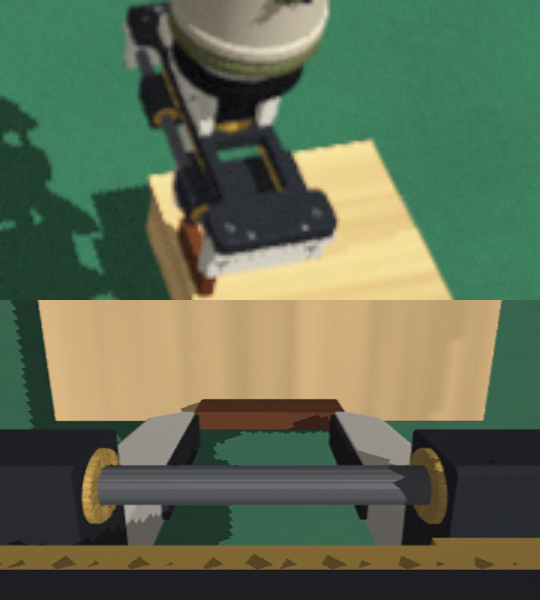

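Run:
```python
from h import *
np.set_printoptions(precision=1,suppress=True,linewidth=200)
s=telemetry.read_state(); w,d=viewer.read_camera("wrist"); C=cam("wrist",s); cv2.imwrite("pics/w4.png",w)
print(s["opening"],s["tool_pos"])
Rm=R.from_rotvec(s["orientation"]).as_matrix()
# points in tool frame
ys,xs=np.mgrid[240:330:6,230:400:10]; uv=np.c_[xs.ravel(),ys.ravel()]
P=(pts(C,d,uv)-s["tool_pos"])@Rm*1000
print("cols",xs[0]); 
for i,nm in enumerate("xyz"): print(nm); [print(ys[j,0],P[:,i].reshape(ys.shape)[j]) for j in range(len(ys))]
cv2.imwrite("pics/c4.png",cv2.resize(w[200:400,200:440],(720,600)))
```

```text
0.03644940066020777 [0.6 0.2 0.1]
cols [230 240 250 260 270 280 290 300 310 320 330 340 350 360 370 380 390]
x
240 [14.7 14.3 14.4 14.8 14.8 14.8 15.  14.7 14.7 14.9 14.4 14.6 14.7 14.6 14.9 14.9 14.6]
246 [11.9 11.6 11.6 11.4 11.5 11.2 11.5 11.4 11.5 11.6 11.7 11.7 11.9 11.9 11.3 11.4 11.4]
252 [8.4 8.1 8.1 8.3 8.1 7.9 8.3 8.3 8.5 8.3 8.4 8.3 8.3 8.1 8.4 7.9 8.4]
258 [4.8 5.  4.7 4.8 4.9 4.8 5.  5.1 5.1 5.1 4.8 5.3 5.  4.7 4.8 5.2 5.2]
264 [1.4 1.5 1.4 1.6 5.  5.  5.  4.8 5.1 4.4 4.7 5.  4.7 4.8 2.2 1.7 1.8]
270 [-1.6 -2.  -1.9 -1.6  4.9  4.8  5.   5.1  5.   4.8  4.8  4.9  5.1  5.1  4.9 -1.9 -1.7]
276 [-5.  -4.9 -5.   8.9  8.   3.5  3.6  3.7  3.6  3.8  3.3  3.7  3.4  3.8  8.5 -4.7 -4.8]
282 [-8.   8.7  8.3  8.7  7.6  0.5  0.7  0.7  0.7  0.7  1.   0.9  0.6  7.1  8.5  8.4  9.1]
288 [-33.2   8.7   9.1   8.6   7.5  -2.1  -2.5  -2.4  -2.4  -2.4  -2.2  -2.5  -2.6   6.4   9.1   8.7   8.8]
294 [  8.8   8.6   8.5   8.8   5.6 -37.9 -37.9 -37.6 -37.6 -38.  -37.2 -37.8 -37.1   4.2   8.4   8.6   8.8]
300 [  8.7   9.1   8.9   9.1   3.1 -42.1 -41.7 -41.6 -42.1 -41.7 -42.2 -41.9 -42.    1.8   8.8  
[... 2885 characters left out ...]
0.7   0.6   0.2   1.    1.1 -22.2 -29.1 -28.2 -28.3]
294 [-34.5 -33.9 -33.8 -34.4 -26.5  81.4  81.5  80.6  80.7  81.6  79.6  81.1  79.4 -23.1 -33.6 -34.1 -34.6]
300 [-40.  -40.9 -40.6 -40.9 -26.8  80.9  80.   79.8  80.8  80.   81.1  80.3  80.5 -23.5 -40.3 -41.1 -39.4]
306 [-46.  -45.8 -45.  -43.6 -27.4  80.3  79.4  79.4  80.4  80.4  80.5  81.2  81.9 -23.3 -42.2 -45.9 -44.9]
312 [-51.2 -50.6 -49.9 -47.7 -27.4  80.6  81.1  80.6  80.7  80.1  81.7  79.9  80.4 -24.4 -47.2 -51.1 -51.7]
318 [-56.3 -56.1 -55.2 -52.2 -27.4  81.2  80.3  79.4  80.   80.5  80.7  81.   80.3 -25.9 -52.2 -54.6 -56.2]
324 [-58.3 -59.1 -58.5 -55.5 -29.7  79.9  79.9  80.6  80.5  79.6  80.5  80.   80.9 -26.  -53.  -59.6 -59.6]
```

View pics/c4.png

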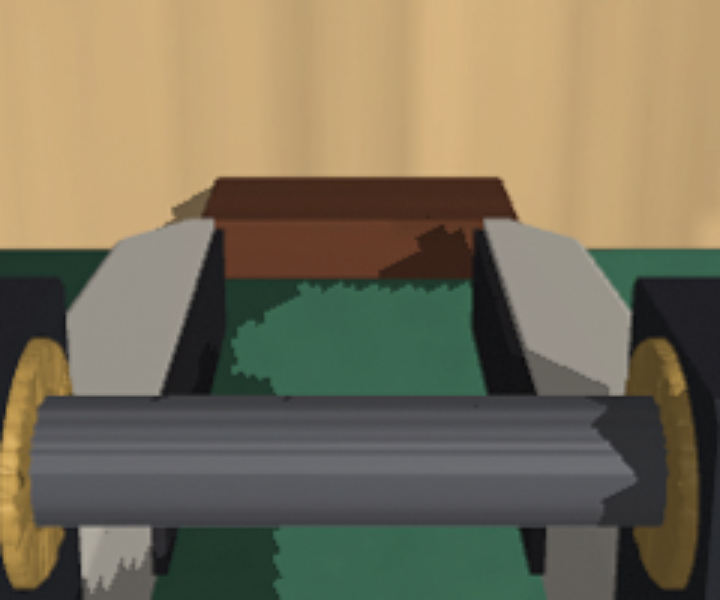

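The fingers closed to 36 mm over a 50 mm tab with no grip force. The wrist depth puts the visible fingertips about 11 mm above the TCP, not 17 mm ahead of it, so they passed over the tab (tips at crop (215,220) and (490,220), tab top at 250). I'll open, go lower in a careful step, and check again.

Request:
send_rows --plan '[[[-0.5, 0, 0, 0, 0], [-0.5, 0, 0, 0, 0], [-0.5, 0, 0, 0, 0], [-0.5, 0, 0, 0, 0], [-0.5, 0, 0, 0, 0], [-0.5, 0, 0, 0, 0], [-0.5, 0, 0, -0.03, 0], [-0.5, 0, 0, -0.06, 0], [-0.5, 0, 0, -0.09, 0], [-0.5, 0, 0, -0.09, 0]]]'

```text
t: 5.18
tool_pos: [0.5719, 0.2432, 0.0608]
orientation: [-0.58, -3.085, 0.002]
force: [-0.8, 0.1, -0.6]
opening: 0.0695
gripper_force: 0.0
```

Run:
```python
from h import *
np.set_printoptions(precision=1,suppress=True,linewidth=200)
s=telemetry.read_state(); w,d=viewer.read_camera("wrist"); C=cam("wrist",s); cv2.imwrite("pics/w5.png",w)
print(s["opening"],s["tool_pos"]*1000,s["force"])
Rm=R.from_rotvec(s["orientation"]).as_matrix()
ys,xs=np.mgrid[262:300:3,210:440:1]; uv=np.c_[xs.ravel(),ys.ravel()]
P=(pts(C,d,uv)-s["tool_pos"])@Rm*1000
f=(P[:,2]<12)&(abs(P[:,1])>28)&(abs(P[:,1])<60)&(abs(P[:,0])<14)
for j in range(262,300,3):
    q=P[f&(uv[:,1]==j)]
    if len(q): print(j,len(q),"z",np.percentile(q[:,2],[2,50,98]),"y",q[:,1].min(),q[:,1].max(),"x",np.median(q[:,0]))
```

```text
0.0694662684678023 [571.9 243.2  60.8] [-0.8  0.1 -0.6]
262 109 z [2.8 4.1 5.5] y -50.41071234537953 56.86108678368002 x 9.244320243994784
265 110 z [3.2 4.3 5.3] y -50.762777317346426 57.34996222951758 x 7.711359858199373
268 112 z [2.9 4.1 5.1] y -50.57655223650708 56.92884488849022 x 6.2981277691971815
271 111 z [3.1 4.2 5.2] y -50.97114752557878 57.22465894039082 x 4.7809620457279225
274 111 z [-12.2   4.1   5.3] y -50.97115547251648 57.77159810788799 x 3.3009649663529546
277 112 z [-16.5   3.2   5. ] y -45.2811108525672 57.40102068982644 x 2.1541430145651876
280 112 z [-20.2 -15.1   5.2] y -44.35903375576185 57.200694068798725 x 7.297814077399607
283 111 z [-23.7 -18.4   5.2] y -43.526683278495106 57.557944462553586 x 7.171056233049868
286 110 z [-26.8 -22.1   5.1] y -42.77307345117845 57.408263598281444 x 7.243619902838409
289 108 z [-30.3 -25.4   5. ] y -41.78828100511841 47.40759135205687 x 7.280855530604827
292 107 z [-33.2 -27.    5. ] y -41.015443240497014 45.884155247582775 x 6.604893887094062
295 107 z [-36.2 -27.3   4.9] y -40.69611402470532 45.448631692945135 x 5.468182744228045
298 108 z [-39.3 -27.3   5.4] y -39.67243860588451 44.44747685523023 x 4.187638114519251
```

Request:
send_rows --plan '[[[-0.5, 0, 0, -0.03, 0], [-0.5, 0, 0, -0.045, 0], [-0.5, 0, 0, -0.045, 0], [1, 0, 0, -0.045, 0], [1, 0, 0, -0.045, 0], [1, 0, 0, -0.045, 0], [1, 0, 0, -0.045, 0], [1, 0, 0, -0.045, 0], [1, 0, 0, -0.045, 0]]]' --force 6

```text
t: 5.98
tool_pos: [0.5735, 0.2438, 0.0545]
orientation: [0.58, 3.087, 0.0]
force: [1.1, 0.3, 0.5]
opening: 0.0498
gripper_force: 6.0
```

Request:
send_rows --plan '[[[1, -0.005, 0.002, 0.034, 0], [1, -0.012, 0.005, 0.068, 0], [1, -0.02, 0.008, 0.1, 0], [1, -0.03, 0.012, 0.135, 0], [1, -0.041, 0.016, 0.168, 0], [1, -0.053, 0.02, 0.2, 0], [1, -0.067, 0.026, 0.23, 0], [1, -0.081, 0.031, 0.26, 0], [1, -0.094, 0.036, 0.286, 0], [1, -0.107, 0.041, 0.31, 0], [1, -0.107, 0.041, 0.31, 0], [1, -0.107, 0.041, 0.31, 0], [1, -0.107, 0.041, 0.31, 0]]]'

```text
t: 7.07
tool_pos: [0.5518, 0.2518, 0.116]
orientation: [-0.58, -3.087, 0.0]
force: [0.2, 0.9, -1.1]
opening: 0.0501
gripper_force: 6.0
```

```bash
cat > lid.py <<'E'
from h import *
np.set_printoptions(precision=4,suppress=True)
# fit plane of pale lid points seen by wrist camera; tilt and end points
def lid(tag):
    s=telemetry.read_state(); w,d=viewer.read_camera("wrist"); C=cam("wrist",s); cv2.imwrite(f"pics/{tag}.png",w); h,sa,v=hsv(w)
    g=((h>8)&(h<32)&(sa>40)&(v>90)); g[285:]=0; g=cv2.erode(g.astype(np.uint8),np.ones((3,3)))
    c=blobs(g,1000)[0]; m=np.zeros(h.shape,np.uint8); cv2.drawContours(m,[c],-1,1,-1)
    ys,xs=np.nonzero(m); p=pts(C,d,np.c_[xs,ys]); rel=(p-s["tool_pos"])[:,:2]
    Rm=R.from_rotvec(s["orientation"]).as_matrix(); u=-Rm[:2,0]; a=rel@u
    k=(a>-.2)&(a<0.02)&(abs(rel@Rm[:2,1])<.09); a=a[k];z=p[k,2]
    for _ in range(3):
        f=np.polyfit(a,z,1); kk=abs(np.polyval(f,a)-z)<.004; a=a[kk];z=z[kk]
    print("TCP",s["tool_pos"],"force",s["force"],"grip",s["gripper_force"],s["opening"],"t",s["t"])
    print("tilt deg",np.degrees(np.arctan(f[0])),"near end a,z",a.max(),np.polyval(f,a.max()),"far end a,z",a.min(),np.polyval(f,a.min()),"n",len(a),"xy far",s["tool_pos"][:2]+u*a.min())
if __name__=="__main__":
    import sys; lid(sys.argv[1])
E
python3 lid.py w6
```

```text
TCP [0.5518 0.2518 0.116 ] force [ 0.206   0.8956 -1.0528] grip 6.000872701406479 0.050089662253969304 t 7.0667
tilt deg 23.89525399403978 near end a,z 0.00032943632486454716 0.1162817627439172 far end a,z -0.13718207479133177 0.055358675558487995 n 89901 xy far [0.424  0.3016]
```

Request:
send_rows --plan '[[[1, 0, 0, 0, 0], [1, 0, 0, 0, 0], [1, 0, 0, 0, 0], [1, 0, 0, 0.03, 0], [1, 0, 0, 0.08, 0], [1, 0, 0, 0.14, 0], [1, 0, 0, 0.21, 0], [1, 0, 0, 0.28, 0], [1, 0, 0, 0.34, 0], [1, 0, 0, 0.36, 0], [1, 0, 0, 0.36, 0]]]' --force 55

```text
t: 8.03
tool_pos: [0.5531, 0.2523, 0.1907]
orientation: [0.58, 3.084, 0.003]
force: [0.4, 0.3, -1.0]
opening: 0.0494
gripper_force: 55.0
```

```bash
python3 lid.py w7
```

```text
TCP [0.5531 0.2523 0.1907] force [ 0.4421  0.2689 -1.0263] grip 54.999216198921204 0.04937487048768006 t 8.0333
tilt deg 24.582406274451717 near end a,z 0.000310485638567477 0.19096231792662927 far end a,z -0.13755145842674035 0.12789539136048061 n 89552 xy far [0.4249 0.3022]
```

Request:
send_rows --plan '[[[1, 0, -0.06, 0, 0], [1, 0, -0.18, 0, 0], [1, 0, -0.34, 0, 0], [1, 0, -0.5, 0, 0], [1, 0, -0.66, 0, 0], [1, 0, -0.82, 0, 0], [1, 0, -0.94, 0, 0], [1, 0, -1, 0, 0]]]'

```text
t: 8.75
tool_pos: [0.5508, 0.0482, 0.1869]
orientation: [-0.584, -3.085, 0.002]
force: [0.5, 0.2, -2.0]
opening: 0.0491
gripper_force: 55.0
```

Request:
send_rows --plan '[[[1, 0, -0.08, 0, 0], [1, 0, -0.2, -0.03, 0], [1, 0, -0.32, -0.1, 0], [1, 0, -0.38, -0.2, 0], [1, 0, -0.4, -0.3, 0], [1, 0, -0.4, -0.4, 0], [1, 0, -0.4, -0.47, 0], [1, 0, -0.4, -0.52, 0], [1, 0, -0.4, -0.54, 0], [1, 0, -0.4, -0.54, 0], [1, 0, -0.4, -0.54, 0]]]'

```text
t: 9.67
tool_pos: [0.5521, -0.0281, 0.0806]
orientation: [0.58, 3.087, 0.0]
force: [0.9, -0.6, -0.7]
opening: 0.049
gripper_force: 55.0
```

```bash
python3 lid.py w8
```

```text
TCP [ 0.5521 -0.0281  0.0806] force [ 0.9356 -0.6029 -0.7347] grip 54.99914109706879 0.04901496810520549 t 9.6667
tilt deg 24.435733748723674 near end a,z 0.0003033684885515298 0.08086178598506959 far end a,z -0.13752381239012618 0.01823692780428663 n 89622 xy far [0.424  0.0218]
```

Request:
send_rows --plan '[[[1, 0, 0, -0.015, 0], [1, 0, 0, -0.03, 0], [1, 0, 0, -0.042, 0], [1, 0, 0, -0.05, 0], [1, 0, 0, -0.055, 0], [1, 0, 0, -0.055, 0], [1, 0, 0, -0.055, 0]]]'

```text
t: 10.3
tool_pos: [0.552, -0.0282, 0.0694]
orientation: [0.58, 3.087, -0.0]
force: [0.7, 0.2, 0.6]
opening: 0.0491
gripper_force: 55.0
```

```bash
python3 lid.py w9
```

```text
TCP [ 0.552  -0.0282  0.0694] force [0.7445 0.217  0.5512] grip 54.99979376792908 0.049083301589737664 t 10.3
tilt deg 23.649614206152705 near end a,z 0.00025151696998265097 0.06969964187005266 far end a,z -0.13688972646736394 0.009642630390189644 n 90082 xy far [0.4245 0.0215]
```

Request:
send_rows --plan '[[[1, 0, 0, 0, 0], [1, 0, 0, 0, 0], [1, 0.018, -0.007, -0.03, 0], [1, 0.037, -0.014, -0.062, 0], [1, 0.051, -0.02, -0.091, 0], [1, 0.065, -0.025, -0.12, 0], [1, 0.076, -0.029, -0.147, 0], [1, 0.086, -0.033, -0.174, 0], [1, 0.095, -0.037, -0.202, 0], [1, 0.103, -0.04, -0.23, 0], [1, 0.108, -0.042, -0.25, 0], [1, 0.112, -0.043, -0.267, 0], [1, 0.114, -0.044, -0.276, 0], [1, 0.115, -0.045, -0.281, 0], [1, 0.115, -0.045, -0.281, 0], [1, 0.115, -0.045, -0.281, 0]]]' --force 6

```text
t: 11.68
tool_pos: [0.575, -0.0372, 0.0131]
orientation: [0.58, 3.087, -0.0]
force: [-0.1, -0.6, -0.2]
opening: 0.0496
gripper_force: 6.0
```

```bash
python3 lid.py w10
```

```text
TCP [ 0.575  -0.0372  0.0131] force [-0.0843 -0.5626 -0.2151] grip 5.999911352992058 0.04961110379863872 t 11.6833
tilt deg 0.04381718789696288 near end a,z -0.0004267832354015689 0.014660538675239306 far end a,z -0.11862427174092537 0.01457014663211729 n 104301 xy far [0.4645 0.0059]
```

Request:
send_rows --plan '[[[-0.6, 0, 0, 0, 0], [-0.6, 0, 0, 0, 0], [-0.6, 0, 0, 0, 0], [-0.6, 0, 0, 0.05, 0], [-0.6, 0, 0, 0.2, 0], [-0.6, 0, 0, 0.4, 0], [-0.6, -0.05, 0.1, 0.6, 0], [-0.6, -0.1, 0.3, 0.8, 0], [-0.6, -0.15, 0.5, 1, 0], [-0.6, -0.2, 0.7, 1, 0], [-0.6, -0.25, 0.9, 1, 0], [-0.6, -0.27, 1, 1, 0]]]'

```text
t: 12.73
tool_pos: [0.5227, 0.158, 0.2159]
orientation: [0.581, 3.083, 0.003]
force: [1.0, 0.7, 0.2]
opening: 0.0746
gripper_force: 0.0
```

Request:
send_rows --plan '[[[-0.6, 0, 0.2, 0.1, 0], [-0.6, 0, 0.4, 0.25, 0], [-0.6, 0, 0.5, 0.3, 0], [-0.6, 0, 0.5, 0.3, 0], [-0.6, 0, 0.5, 0.3, 0], [-0.6, 0, 0.5, 0.3, 0]]]'

```text
t: 13.23
tool_pos: [0.5221, 0.2561, 0.2722]
orientation: [-0.58, -3.088, 0.001]
force: [-0.1, 0.8, -0.3]
opening: 0.0743
gripper_force: 0.0
```

Run:
```python
from h import *
import pickle
s=telemetry.read_state(); im,d=viewer.read_camera("wrist"); cv2.imwrite("pics/w11.png",im); pickle.dump((s,d),open("pics/w11.pkl","wb"))
x=R.from_rotvec(s["orientation"]).as_matrix()[:,0]
print(s["t"],s["tool_pos"],np.degrees(np.arctan2(x[1],x[0])),abs(s["dq"]).max(),s["opening"])
```

```text
13.2333 [0.52208917 0.25608781 0.27222148] 158.73659175916927 0.028093026727679334 0.07434828465964402
```

View pics/w11.png

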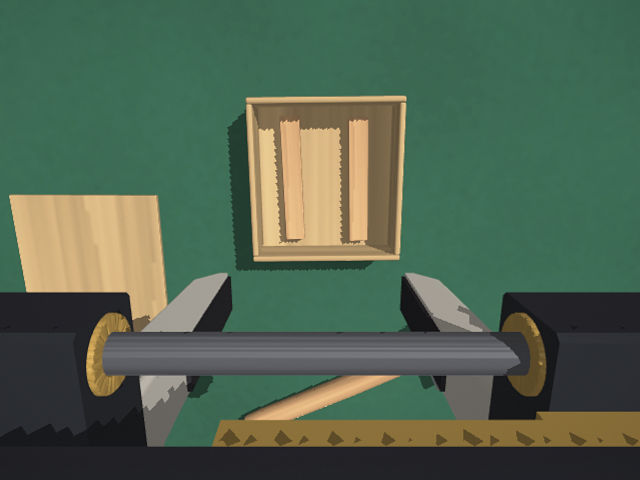

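The box is open, spanning (247,97) to (405,262), with slats at about (291,180) and (358,180). The lid lies flat on the bench to the left. I'll measure the slats from depth, cross-checking with rays in the top view.

Run:
```python
from h import *
import pickle
np.set_printoptions(precision=4,suppress=True)
s,d=pickle.load(open("pics/w11.pkl","rb")); im=cv2.imread("pics/w11.png"); C=cam("wrist",s)
ys,xs=np.mgrid[92:268,240:412]; p=pts(C,d,np.c_[xs.ravel(),ys.ravel()])
def rect(m,n):
    t=p[m]; z=np.median(t[:,2]); r=cv2.minAreaRect((t[:,:2]*1000).astype(np.float32)); q=cv2.boxPoints(r); e=max([q[1]-q[0],q[2]-q[1]],key=np.linalg.norm)
    print(n,len(t),"z",z,r[0],r[1],"ang",np.degrees(np.arctan2(e[1],e[0])))
rim=(p[:,2]>.046)&(p[:,2]<.055); rect(rim,"rim")
print("floor z",np.median(p[(p[:,2]<.012)&(p[:,2]>.003)],0))
m=((p[:,2]>.0165)&(p[:,2]<.0245)).reshape(ys.shape)
m=cv2.morphologyEx(m.astype(np.uint8),cv2.MORPH_OPEN,np.ones((5,5)))
nl,lab,stt,cen=cv2.connectedComponentsWithStats(m)
T=cam("top")
for i in range(1,nl):
    if stt[i,4]>400:
        rect((lab==i).ravel(),f"slat px {cen[i]+[240,92]}")
t=viewer.read_camera("top")[0]; cv2.imwrite("pics/top2.png",t)
# height by second ray: pixel edges in top at predicted location
crop=cv2.resize(t[230:345,125:245],None,fx=5,fy=5); cv2.imwrite("pics/c12.png",crop)
```

```text
rim 3985 z 0.05013483624274595 (503.9516906738281, 272.03887939453125) (152.37950134277344, 162.21482849121094) ang -20.814075
floor z [0.4992 0.273  0.0066]
slat px [291.7159 176.0817] 2302 z 0.020546252861952136 (491.3725280761719, 239.46090698242188) (20.134307861328125, 130.14303588867188) ang -19.141102
slat px [357.5854 177.6318] 2330 z 0.020515712475198844 (518.2837524414062, 303.9833068847656) (20.13735580444336, 129.40370178222656) ang -19.647095
```

View pics/c12.png

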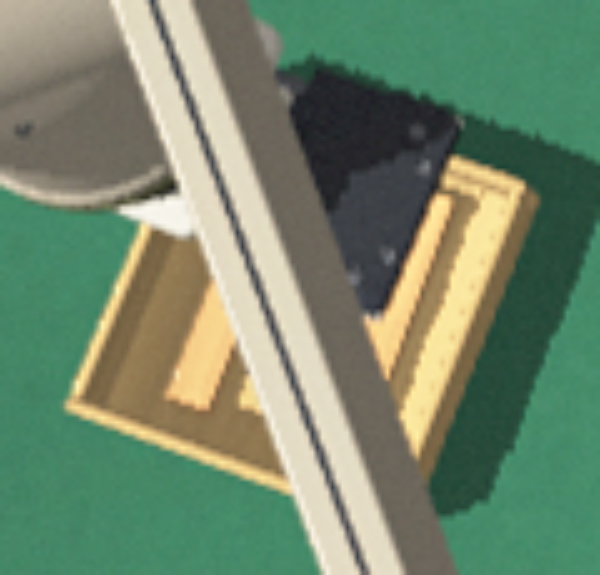

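Request:
send_rows --plan '[[[0.4, -0.01, 0.12, -0.1, 0.027], [0.4, -0.02, 0.24, -0.3, 0.027], [0.4, -0.02, 0.24, -0.5, 0.027], [0.4, -0.02, 0.24, -0.7, 0.027], [0.4, -0.02, 0.24, -0.85, 0.027], [0.4, -0.02, 0.24, -0.95, 0.027], [0.4, -0.02, 0.24, -0.95, 0.027], [0.4, -0.02, 0.24, -0.95, 0.027]]]'

```text
t: 14.0
tool_pos: [0.5171, 0.3027, 0.0807]
orientation: [-0.538, -3.092, 0.004]
force: [0.2, -0.5, 0.4]
opening: 0.0287
gripper_force: 0.0
```

```bash
cat > al.py <<'E'
from h import *
import sys
np.set_printoptions(precision=1,suppress=True)
# slat top points (by world height band) in the tool frame, and gripper parts
def al(tag,zb):
    s=telemetry.read_state(); w,d=viewer.read_camera("wrist"); C=cam("wrist",s); cv2.imwrite(f"pics/{tag}.png",w)
    Rm=R.from_rotvec(s["orientation"]).as_matrix(); ys,xs=np.mgrid[0:480,0:640]; p=pts(C,d,np.c_[xs.ravel(),ys.ravel()]); q=(p-s["tool_pos"])@Rm*1000
    print("t",s["t"],"TCP",s["tool_pos"]*1000,"open",s["opening"]*1000,"yaw",np.degrees(np.arctan2(Rm[1,0],Rm[0,0])),"F",s["force"])
    m=((p[:,2]>zb[0])&(p[:,2]<zb[1])&(abs(q[:,1])<30)&(q[:,0]<150)).reshape(480,640).astype(np.uint8); m=cv2.morphologyEx(m,cv2.MORPH_OPEN,np.ones((5,5)))
    nl,lab,st,cen=cv2.connectedComponentsWithStats(m)
    for i in range(1,nl):
        if st[i,4]>300:
            k=(lab==i).ravel(); r=cv2.minAreaRect(q[k][:,:2].astype(np.float32)); print(" blob n",st[i,4],"z",np.median(p[k,2])*1000,"tool xy",r, "x max",q[k,0].max(),"y med",np.median(q[k,1]))
    return p,q
if __name__=="__main__":
    p,q=al(sys.argv[1],(float(sys.argv[2]),float(sys.argv[3])))
    g=(q[:,2]<-20)&(abs(q[:,0])<45); 
    for lo,hi in ((-40,40),(40,70),(70,110)):
        k=g&(abs(q[:,1])>=max(lo,0))&(abs(q[:,1])<hi); print(lo,hi,"gripper lowest tool z",np.percentile(q[k,2],99.5) if k.any() else None)
    b=(q[:,2]<-50)&(q[:,2]>-170)&(abs(q[:,1])<20); print("bar",np.percentile(q[b,2],[50,99]) if b.any() else None)
E
python3 al.py w13 .0165 .0245
```

```text
t 14.0 TCP [517.1 302.7  80.7] open 28.726413129846065 yaw 160.23913439342 F [ 0.2 -0.5  0.4]
 blob n 6289 z 20.55404603185626 tool xy ((4.591396331787109, 2.0203323364257812), (119.9447021484375, 20.042091369628906), 0.09625768661499023) x max 64.55985412024172 y med 2.156993576320384
-40 40 gripper lowest tool z -25.511798104443656
40 70 gripper lowest tool z -100.06555265350595
70 110 gripper lowest tool z None
bar [-118.2  -56.9]
```

```bash
cat >> al.py <<'E'
    f=(q[:,2]<-14)&(q[:,2]>-30)&(abs(q[:,0]-5)<12)&(abs(q[:,1])<45)
    y=q[f,1]; print("finger inner y", np.percentile(y[y<0],97),np.percentile(y[y>0],3))
    t=(q[:,2]<0)&(abs(q[:,0])<11)&(abs(q[:,1])<45); print("finger tip z",np.percentile(q[t,2],99),"x",np.percentile(q[t,0],[2,98]))
E
python3 al.py w14 .0165 .0245
```

```text
t 14.05 TCP [518.7 303.7  83. ] open 28.25901309943646 yaw 160.25429178018192 F [ 0.8 -0.4  0.5]
 blob n 6257 z 20.56878726967648 tool xy ((4.4449310302734375, 0.4369468688964844), (122.45773315429688, 20.069252014160156), 0.09801869094371796) x max 65.67069246548736 y med 0.46717341080140984
-40 40 gripper lowest tool z -25.648704135010913
40 70 gripper lowest tool z -100.09568089866701
70 110 gripper lowest tool z None
bar [-118.2  -56.5]
finger inner y -15.10941925355657 13.181834769802604
finger tip z -11.478541402664998 x [-7.5 10.2]
```

Request:
send_rows --plan '[[[0.4, 0.002, 0.006, -0.06, 0], [0.4, 0.002, 0.006, -0.15, 0], [0.4, 0.002, 0.006, -0.24, 0], [0.4, 0.002, 0.006, -0.32, 0], [0.4, 0.002, 0.006, -0.37, 0], [0.4, 0.002, 0.006, -0.4, 0], [0.4, 0.002, 0.006, -0.415, 0], [0.4, 0.002, 0.006, -0.42, 0], [0.4, 0.002, 0.006, -0.42, 0], [1, 0.002, 0.006, -0.42, 0], [1, 0.002, 0.006, -0.42, 0], [1, 0.002, 0.006, -0.42, 0], [1, 0.002, 0.006, -0.42, 0], [1, 0.002, 0.006, -0.42, 0]]]' --force 12

```text
t: 15.27
tool_pos: [0.5195, 0.3061, -0.0006]
orientation: [0.536, 3.094, 0.002]
force: [-0.9, -0.5, 6.9]
opening: 0.0199
gripper_force: 12.0
```

Request:
send_rows --plan '[[[1, 0, 0, 0.005, 0], [1, 0, 0, 0.012, 0], [1, 0, 0, 0.02, 0], [1, 0, 0, 0.02, 0]]]'

```text
t: 15.6
tool_pos: [0.5187, 0.3057, 0.0024]
orientation: [-0.537, -3.095, 0.0]
force: [-0.2, 0.7, -1.4]
opening: 0.02
gripper_force: 12.0
```

Request:
send_rows --plan '[[[1, 0, 0, 0.05, 0], [1, 0, 0, 0.15, 0], [1, 0, 0, 0.3, 0], [1, 0, 0, 0.45, 0], [1, 0, -0.05, 0.6, 0], [1, 0, -0.15, 0.7, 0], [1, 0, -0.3, 0.75, 0], [1, 0, -0.5, 0.75, 0], [1, 0, -0.7, 0.75, -0.05], [1, 0, -0.9, 0.75, -0.1], [1, 0, -1, 0.75, -0.15]]]'

```text
t: 16.52
tool_pos: [0.5185, 0.1021, 0.1533]
orientation: [0.784, 3.041, -0.002]
force: [-0.2, 0.2, 0.0]
opening: 0.02
gripper_force: 12.0
```

Request:
send_rows --plan '[[[1, 0.05, -0.2, 0, -0.1], [1, 0.1, -0.4, 0, -0.2], [1, 0.15, -0.6, 0, -0.3], [1, 0.2, -0.8, 0, -0.4], [1, 0.25, -1, 0, -0.5]]]'

```text
t: 16.93
tool_pos: [0.5689, -0.0963, 0.1533]
orientation: [1.546, 2.734, 0.0]
force: [0.4, 0.8, -0.7]
opening: 0.02
gripper_force: 12.0
```

Request:
send_rows --plan '[[[1, 0.01, -0.2, 0, -0.1], [1, 0.02, -0.4, -0.05, -0.2], [1, 0.03, -0.6, -0.1, -0.27], [1, 0.03, -0.75, -0.15, -0.32], [1, 0.03, -0.86, -0.2, -0.32], [1, 0.03, -0.88, -0.25, -0.32], [1, 0.03, -0.88, -0.25, -0.32], [1, 0.03, -0.88, -0.25, -0.32], [1, 0.03, -0.88, -0.25, -0.32]]]'

```text
t: 17.68
tool_pos: [0.5751, -0.2689, 0.1031]
orientation: [1.973, 2.445, 0.001]
force: [-1.1, -0.7, -0.0]
opening: 0.0201
gripper_force: 12.0
```

```bash
cat > pl.py <<'E'
from h import *
import sys
# everything in tool frame (mm): low slats (z~40), stand base(z~12), held slat
s=telemetry.read_state(); w,d=viewer.read_camera("wrist"); C=cam("wrist",s); cv2.imwrite(f"pics/{sys.argv[1]}.png",w)
Rm=R.from_rotvec(s["orientation"]).as_matrix(); ys,xs=np.mgrid[0:480,0:640]; p=pts(C,d,np.c_[xs.ravel(),ys.ravel()]); q=(p-s["tool_pos"])@Rm*1000; z=p[:,2]
np.set_printoptions(precision=1,suppress=True)
print("t",s["t"],"TCP",s["tool_pos"]*1000,"yaw",np.degrees(np.arctan2(Rm[1,0],Rm[0,0])),"F",s["force"],"open",s["opening"])
h,sa,v=[a.ravel() for a in hsv(w)]; wood=(h<32)&(sa>40)&(v>50)&(q[:,2]>0)&(abs(q[:,0])<250)&(abs(q[:,1])<160)
for n,a,b in (("base",.007,.017),("slat40",.0365,.0445),("slat54",.051,.058),("held",s["tool_pos"][2]+.0155,s["tool_pos"][2]+.0255)):
    m=(wood if n!="held" else (h<32)&(sa>40)&(v>50)&(abs(q[:,1])<25))&(z>a)&(z<b); m=cv2.morphologyEx(m.reshape(480,640).astype(np.uint8),cv2.MORPH_OPEN,np.ones((5,5)))
    nl,lab,st,cen=cv2.connectedComponentsWithStats(m)
    for i in range(1,nl):
        if st[i,4]>250:
            k=(lab==i).ravel(); c,sz,an=cv2.minAreaRect(p[k][:,:2].astype(np.float32)*1000); bx=cv2.boxPoints((c,sz,an)); e=max([bx[1]-bx[0],bx[2]-bx[1]],key=np.linalg.norm)
            print(n,"px",cen[i],"n",st[i,4],"z",np.median(z[k])*1000,"world",np.array(c),"size",np.array(sz),"ang",np.degrees(np.arctan2(e[1],e[0])),"tool",np.round(((np.array([*c,0])/1000-[*s["tool_pos"][:2],0])@Rm*1000)[:2],1),"xr",np.percentile(q[k,0],[.5,99.5]),"yr",np.percentile(q[k,1],[.5,99.5]))
E
python3 pl.py w15
```

```text
t 17.6833 TCP [ 575.1 -268.9  103.1] yaw 102.20550056940684 F [-1.1 -0.7 -0. ] open 0.020051979313016072
base px [268.1 155.1] n 7361 z 12.538308357279371 world [ 524.4 -254.6] size [151. 101.] ang 11.53815 tool [ 24.7 -46.5] xr [-24.8  75.1] yr [-120.    28.3]
base px [149.1 237.8] n 2140 z 12.61359960797076 world [ 464.2 -295.9] size [14.7 74.8] ang -78.03626 tool [  -3.  -114.1] xr [-39.8  34.3] yr [-121.2 -107.1]
base px [240.7 235.7] n 9290 z 12.621035315530966 world [ 527.2 -282.6] size [64.4 74.1] ang -77.979 tool [ -3.3 -49.7] xr [-39.   33.5] yr [-81.7 -18. ]
slat40 px [209.4 169.1] n 5489 z 40.541635460535545 world [ 503.8 -236.1] size [94.1 20.2] ang 11.212897 tool [ 47.1 -62.8] xr [36.9 57.3] yr [-108.9  -16. ]
slat40 px [345.6 171.1] n 277 z 40.524870656127284 world [ 582.6 -220.4] size [ 4.8 19.4] ang -77.04266 tool [45.8 17.6] xr [36.2 55.5] yr [15.1 19.9]
held px [315.5 232.9] n 9681 z 124.22510125641345 world [ 569.6 -244.1] size [20.3 79.7] ang -77.74166 tool [25.4 -0.2] xr [-13.5  65.2] yr [-10.2   9.6]
held px [315.8 397.3] n 1944 z 124.16865345497564 world [ 584.6 -313.7] size [19.8 23.6] ang -77.14436 tool [-45.8  -0.2] xr [-57.1 -34.8] yr [-9.9  9.6]
```

Request:
send_rows --plan '[[[1, -0.006, -0.002, -0.08, 0], [1, -0.006, -0.002, -0.18, 0], [1, -0.006, -0.002, -0.26, 0], [1, -0.006, -0.002, -0.31, 0], [1, -0.006, -0.002, -0.33, 0], [1, -0.006, -0.002, -0.34, 0], [1, -0.006, -0.002, -0.34, 0], [1, -0.006, -0.002, -0.34, 0]]]'

```text
t: 18.4
tool_pos: [0.5744, -0.2709, 0.0357]
orientation: [1.973, 2.443, 0.0]
force: [-0.5, -0.8, -0.5]
opening: 0.0195
gripper_force: 12.0
```

```bash
python3 pl.py w16
```

```text
t 18.4 TCP [ 574.4 -270.9   35.7] yaw 102.14681998182272 F [-0.5 -0.8 -0.5] open 0.019480109999035888
base px [254.4 151.4] n 13479 z 12.581264502504547 world [ 522.7 -245.5] size [150.2  82.5] ang 11.92566 tool [ 35.7 -45.2] xr [-3.1 76.7] yr [-118.7   29.4]
base px [ 95.1 254.3] n 2519 z 12.633062635975744 world [ 462.  -290.9] size [13.4 62.4] ang -78.29228 tool [   4.1 -114.1] xr [-25.9  35.2] yr [-120.1 -107.7]
base px [220.5 244.2] n 11434 z 12.652767692576116 world [ 526.1 -270.8] size [67.7 48.7] ang 11.357177 tool [ 10.3 -47.2] xr [-13.1  34.2] yr [-80.5 -13.6]
held px [315.5 232.8] n 9709 z 56.82535380791548 world [ 568.9 -246.1] size [20.4 79.7] ang -77.87638 tool [25.4 -0.2] xr [-13.6  65.2] yr [-10.2   9.6]
held px [315.4 397.2] n 1961 z 56.870447242276825 world [ 583.7 -316.2] size [20.  23.6] ang -78.583626 tool [-46.3  -0.4] xr [-57.2 -34.9] yr [-10.2   9.5]
```

Request:
send_rows --plan '[[[1, -0.001, 0.006, 0, 0], [1, -0.001, 0.006, -0.004, 0], [1, -0.001, 0.006, -0.008, 0], [1, -0.001, 0.006, -0.011, 0], [1, -0.001, 0.006, -0.013, 0], [1, -0.001, 0.006, -0.013, 0]]]'

```text
t: 18.95
tool_pos: [0.5737, -0.2696, 0.0334]
orientation: [1.974, 2.443, 0.0]
force: [-4.2, 2.6, 10.7]
opening: 0.02
gripper_force: 12.0
```

Request:
send_rows --plan '[[[1, 0, 0, 0.003, 0], [1, 0, 0, 0.003, 0], [0.4, 0, 0, 0.003, 0], [0.4, 0, 0, 0.003, 0], [0.4, 0, 0, 0.003, 0], [0.4, 0, 0, 0.03, 0], [0.4, 0, 0, 0.1, 0], [0.4, 0, 0, 0.25, 0], [0.4, 0, 0, 0.4, 0], [0.4, 0, 0, 0.6, 0], [0.4, 0, 0, 0.75, 0], [0.4, 0, 0, 0.75, 0], [0.4, 0, 0, 0.75, 0]]]'

```text
t: 20.03
tool_pos: [0.5753, -0.2705, 0.1866]
orientation: [1.97, 2.438, 0.002]
force: [0.3, 0.3, 0.5]
opening: 0.0279
gripper_force: 0.0
```

```bash
python3 pl.py w17
```

```text
t 20.0333 TCP [ 575.3 -270.5  186.6] yaw 102.13032880612569 F [0.3 0.3 0.5] open 0.027924718857062127
base px [323.6   5.8] n 348 z 14.345720746797463 world [ 547.  -110.2] size [25.9 11.7] ang 12.051509 tool [162.7   6.1] xr [157.8 169.3] yr [-7.7 17.9]
base px [292.5 169. ] n 5941 z 12.638901030409821 world [ 529.7 -278.8] size [150.  149.9] ang 12.081425 tool [  1.5 -46.3] xr [-70.9  77.2] yr [-120.6   27.5]
base px [186.6 212.2] n 1439 z 12.693986062501272 world [ 464.7 -294.9] size [15.9 74.7] ang -78.229805 tool [  -0.6 -113.2] xr [-36.8  37.5] yr [-121.9 -106.4]
base px [260.5 211.7] n 6252 z 12.662587224114203 world [ 529.  -281.1] size [68.5 73.1] ang -77.88681 tool [ -0.6 -47.5] xr [-35.2  36.5] yr [-82.4 -14.5]
slat40 px [237.4 158.4] n 3183 z 40.57614235396662 world [ 505.2 -235.9] size [97.4 20.1] ang 11.2004795 tool [ 48.6 -61.2] xr [38.8 59.8] yr [-109.9  -13.4]
slat40 px [333. 160.] n 365 z 40.61012553525717 world [ 579.2 -220.9] size [11.3 19.4] ang -77.668846 tool [47.7 14.3] xr [38.7 58.1] yr [ 7.9 19.1]
slat40 px [239.7 267.2] n 2647 z 40.634493579731924 world [ 523.1 -324.9] size [100.2  20.9] ang 13.61091 tool [-42.2 -62.5] xr [-51.8 -30.6] yr [-112.5  -13.5]
slat54 px [312.8 215.2] n 4106 z 54.634290165213514 world [ 573.2 -269.5] size [ 20.  128.7] ang -77.95905 tool [ 1.5 -1.8] xr [-61.3  66.5] yr [-12.4   7.3]
```

Request:
send_rows --plan '[[[0.4, -0.03, 0.2, 0, 0.1], [0.4, -0.06, 0.4, 0, 0.2], [0.4, -0.1, 0.6, 0, 0.3], [0.4, -0.15, 0.8, 0, 0.4], [0.4, -0.2, 1, 0, 0.5]]]'

```text
t: 20.5
tool_pos: [0.5313, -0.0676, 0.1797]
orientation: [-1.266, -2.871, 0.001]
force: [1.1, -0.1, -0.3]
opening: 0.0281
gripper_force: 0.0
```

Request:
send_rows --plan '[[[0.4, -0.03, 0.2, 0, 0.1], [0.4, -0.06, 0.4, 0, 0.2], [0.4, -0.1, 0.6, 0, 0.3], [0.4, -0.13, 0.8, 0, 0.4], [0.4, -0.15, 1, 0, 0.478]]]'

```text
t: 20.92
tool_pos: [0.5012, 0.1321, 0.1801]
orientation: [-0.515, -3.096, 0.002]
force: [-0.1, -0.7, -0.4]
opening: 0.0277
gripper_force: 0.0
```

Request:
send_rows --plan '[[[0.4, -0.03, 0.2, -0.05, 0], [0.4, -0.06, 0.4, -0.15, 0], [0.4, -0.067, 0.55, -0.3, 0], [0.4, -0.067, 0.55, -0.42, 0], [0.4, -0.067, 0.55, -0.5, 0], [0.4, -0.067, 0.55, -0.52, 0], [0.4, -0.067, 0.55, -0.52, 0], [0.4, -0.067, 0.55, -0.52, 0]]]'

```text
t: 21.58
tool_pos: [0.4897, 0.2401, 0.0778]
orientation: [-0.524, -3.097, 0.001]
force: [0.4, -0.0, 0.3]
opening: 0.0282
gripper_force: 0.0
```

```bash
python3 al.py w18 .0165 .0245
```

```text
t 21.5833 TCP [489.7 240.1  77.8] open 28.161693972182462 yaw 160.7782011105835 F [ 0.4 -0.   0.3]
 blob n 6228 z 20.52018790092834 tool xy ((4.5877685546875, 0.1772756576538086), (20.104511260986328, 116.72506713867188), 89.96725463867188) x max 62.94721660953812 y med -0.15062295380431723
-40 40 gripper lowest tool z -25.471951466994895
40 70 gripper lowest tool z -100.42312794877124
70 110 gripper lowest tool z None
bar [-118.2  -56.4]
finger inner y -14.85138323470211 12.933749661346488
finger tip z -11.791250896602117 x [-7.5 10.2]
```

Request:
send_rows --plan '[[[0.4, 0.011, 0.002, -0.04, 0], [0.4, 0.011, 0.002, -0.13, 0], [0.4, 0.011, 0.002, -0.22, 0], [0.4, 0.011, 0.002, -0.3, 0], [0.4, 0.011, 0.002, -0.35, 0], [0.4, 0.011, 0.002, -0.375, 0], [0.4, 0.011, 0.002, -0.385, 0], [0.4, 0.011, 0.002, -0.385, 0], [1, 0.011, 0.002, -0.385, 0], [1, 0.011, 0.002, -0.385, 0], [1, 0.011, 0.002, -0.385, 0], [1, 0.011, 0.002, -0.385, 0], [1, 0.011, 0.002, -0.385, 0]]]' --force 12

```text
t: 22.72
tool_pos: [0.4931, 0.2413, 0.0019]
orientation: [0.523, 3.096, 0.001]
force: [-0.1, -0.4, 6.5]
opening: 0.02
gripper_force: 12.0
```

Request:
send_rows --plan '[[[1, 0, 0, 0.01, 0], [1, 0, 0, 0.05, 0], [1, 0, 0, 0.15, 0], [1, 0, 0, 0.3, 0], [1, 0, 0, 0.45, 0], [1, 0, -0.05, 0.6, 0], [1, 0, -0.15, 0.7, 0], [1, 0, -0.3, 0.75, 0], [1, 0, -0.5, 0.75, 0], [1, 0, -0.7, 0.75, -0.05], [1, 0, -0.9, 0.75, -0.1], [1, 0, -1, 0.75, -0.15]]]'

```text
t: 23.72
tool_pos: [0.4917, 0.0374, 0.1514]
orientation: [0.771, 3.045, -0.002]
force: [-0.1, 0.3, 0.0]
opening: 0.0201
gripper_force: 12.0
```

Request:
send_rows --plan '[[[1, 0, -0.2, 0, -0.1], [1, 0, -0.4, 0, -0.2], [1, -0.02, -0.6, 0, -0.3], [1, -0.03, -0.8, 0, -0.4], [1, -0.03, -1, 0, -0.5]]]'

```text
t: 24.13
tool_pos: [0.4853, -0.1608, 0.1513]
orientation: [1.535, 2.741, 0.0]
force: [0.9, -0.6, 0.2]
opening: 0.0198
gripper_force: 12.0
```

Request:
send_rows --plan '[[[1, 0, -0.2, 0, -0.1], [1, 0, -0.4, -0.05, -0.2], [1, -0.007, -0.55, -0.1, -0.3], [1, -0.007, -0.63, -0.15, -0.33], [1, -0.007, -0.648, -0.2, -0.33], [1, -0.007, -0.648, -0.25, -0.33], [1, -0.007, -0.648, -0.25, -0.33], [1, -0.007, -0.648, -0.25, -0.33], [1, -0.007, -0.648, -0.25, -0.33]]]'

```text
t: 24.88
tool_pos: [0.4852, -0.2874, 0.1013]
orientation: [1.974, 2.444, 0.0]
force: [0.1, 0.3, -0.3]
opening: 0.0201
gripper_force: 12.0
```

```bash
python3 pl.py w19
```

```text
t 24.8833 TCP [ 485.2 -287.4  101.3] yaw 102.13995087890505 F [ 0.1  0.3 -0.3] open 0.020060368961453915
base px [356.4 158.4] n 7315 z 12.6036054972129 world [ 524.6 -254.7] size [150. 100.] ang 12.111644 tool [23.7 45.4] xr [-24.4  73.7] yr [-29.3 118.6]
base px [389.9 236.8] n 9167 z 12.660493216627987 world [ 533.3 -280.6] size [64.6 72. ] ang -78.054726 tool [-3.4 48.5] xr [-38.7  32.4] yr [16.6 80.5]
slat40 px [398.3 171.4] n 3935 z 40.599672155002544 world [ 522.  -232.6] size [65.9 20.1] ang 11.218915 tool [45.8 47.6] xr [35.8 56.1] yr [15.  80.2]
slat40 px [502.1 172.8] n 332 z 40.595965020248066 world [ 582.  -220.6] size [ 6.3 19.9] ang -78.9382 tool [ 45.  108.7] xr [35.1 54.9] yr [105.6 111.6]
slat54 px [474.3 214.5] n 5504 z 54.56256214418982 world [ 568.6 -249.2] size [20.8 87.3] ang -77.99216 tool [19.9 89.6] xr [-22.5  63.5] yr [79.6 99.5]
held px [315.5 232.2] n 9564 z 119.96211276119648 world [ 479.7 -263.1] size [20.4 81.3] ang -77.60882 tool [25.  -0.2] xr [-14.8  65.3] yr [-10.2   9.6]
held px [315.4 397.5] n 1914 z 119.91462432774892 world [ 494.9 -334.5] size [19.7 24.4] ang -77.27396 tool [-48.1  -0.4] xr [-59.3 -36.4] yr [-10.1   9.4]
```

Request:
send_rows --plan '[[[1, 0.001, -0.006, -0.08, 0], [1, 0.001, -0.006, -0.16, 0], [1, 0.001, -0.006, -0.23, 0], [1, 0.001, -0.006, -0.28, 0], [1, 0.001, -0.006, -0.3, 0], [1, 0.001, -0.006, -0.308, 0], [1, 0.001, -0.006, -0.308, 0], [1, 0.001, -0.006, -0.308, 0]]]'

```text
t: 25.6
tool_pos: [0.4856, -0.2902, 0.0402]
orientation: [1.976, 2.441, 0.0]
force: [0.2, -0.6, -1.5]
opening: 0.0202
gripper_force: 12.0
```

```bash
python3 pl.py w20
```

```text
t 25.6 TCP [ 485.6 -290.2   40.2] yaw 102.02503287671294 F [ 0.2 -0.6 -1.5] open 0.02020545906031616
base px [370.1 151.9] n 12677 z 12.563423584576322 world [ 523.  -246.5] size [150.   84.5] ang 12.122799 tool [34.9 45.6] xr [-4.4 77. ] yr [-29.1 118.4]
base px [408.6 242.9] n 11589 z 12.651900664819665 world [ 529.4 -270.9] size [68.8 50.6] ang 11.846384 tool [ 9.7 46.8] xr [-15.   34.6] yr [12.9 80.7]
held px [315.5 232.2] n 9555 z 58.85447798651847 world [ 480.2 -265.9] size [20.3 81.6] ang -77.792625 tool [24.8 -0.2] xr [-14.8  65.2] yr [-10.2   9.6]
held px [315.4 397.4] n 1929 z 58.87232971229645 world [ 495.2 -337.2] size [19.6 24.2] ang -77.33455 tool [-48.   -0.5] xr [-59.1 -36.4] yr [-10.1   9.4]
```

Request:
send_rows --plan '[[[1, -0.002, 0.007, -0.003, 0], [1, -0.002, 0.007, -0.008, 0], [1, -0.002, 0.007, -0.013, 0], [1, -0.002, 0.007, -0.016, 0], [1, -0.002, 0.007, -0.018, 0], [1, -0.002, 0.007, -0.018, 0]]]'

```text
t: 26.15
tool_pos: [0.4845, -0.2885, 0.0359]
orientation: [-1.977, -2.442, 0.0]
force: [-1.9, 1.7, 3.7]
opening: 0.0202
gripper_force: 12.0
```

Light contact at 3.7 N, so I'll release and lift straight up.

Request:
send_rows --plan '[[[1, 0, 0, 0, 0], [0.4, 0, 0, 0, 0], [0.4, 0, 0, 0, 0], [0.4, 0, 0, 0, 0], [0.4, 0, 0, 0.03, 0], [0.4, 0, 0, 0.1, 0], [0.4, 0, 0, 0.25, 0], [0.4, 0, 0, 0.4, 0], [0.4, 0, 0, 0.6, 0], [0.4, 0, 0, 0.75, 0], [0.4, 0, 0, 0.85, 0], [0.4, 0, 0, 0.85, 0], [0.4, 0, 0, 0.85, 0]]]'

```text
t: 27.23
tool_pos: [0.4855, -0.2891, 0.2076]
orientation: [1.974, 2.439, 0.0]
force: [1.1, -0.2, -0.7]
opening: 0.0277
gripper_force: 0.0
```

```bash
python3 pl.py w21
```

```text
t 27.2333 TCP [ 485.5 -289.1  207.6] yaw 102.0116669171335 F [ 1.1 -0.2 -0.7] open 0.027678755793164717
base px [430.8   8.9] n 768 z 14.413427038930699 world [ 541.9 -107.6] size [41.4 19.3] ang 11.244758 tool [165.8  93. ] xr [157.3 175.7] yr [ 72.8 112.8]
base px [335.6 166. ] n 4965 z 12.592846727638662 world [ 529.8 -278.8] size [150.2 149.6] ang 11.986612 tool [ 0.9 45.5] xr [-71.8  76.2] yr [-29.8 118.3]
base px [364.6 208.6] n 5690 z 12.638019303964604 world [ 530.5 -280.5] size [70.  72.4] ang -77.924355 tool [-1.  45.8] xr [-36.1  35.6] yr [10.4 79.9]
base px [439.7 208.8] n 614 z 12.52667931778298 world [ 599.6 -266.4] size [ 8.7 71.4] ang -77.80373 tool [ -1.5 116.4] xr [-36.3  34.6] yr [111.8 119.9]
base px [388. 277.] n 303 z 12.595606225900614 world [ 568.  -340.9] size [34.2 12.2] ang 10.727095 tool [-67.8  70. ] xr [-73.5 -61.3] yr [52.5 86.1]
slat40 px [369.3 158.4] n 2054 z 40.59078984623249 world [ 519.4 -233.2] size [70.8 20.1] ang 11.277725 tool [47.6 44.9] xr [37.8 58.5] yr [ 9.2 79.5]
slat40 px [365.8 260.7] n 1777 z 40.60338952165049 world [ 538.1 -321.4] size [71.6 21.3] ang 14.263929 tool [-42.5  44.8] xr [-52.2 -31.3] yr [ 8.9 79.6]
slat54 px [314.  211.2] n 3646 z 54.60724701917155 world [ 484.  -288.3] size [ 19.9 130.1] ang -77.86392 tool [ 1.1 -1.2] xr [-62.5  66.5] yr [-11.5   8.3]
slat54 px [423.1 211.9] n 3747 z 54.57897364240177 world [ 573.1 -269.7] size [ 20.5 129.2] ang -77.96488 tool [ 0.7 89.7] xr [-62.7  65.7] yr [79.3 99.3]
```

View pics/w21.png

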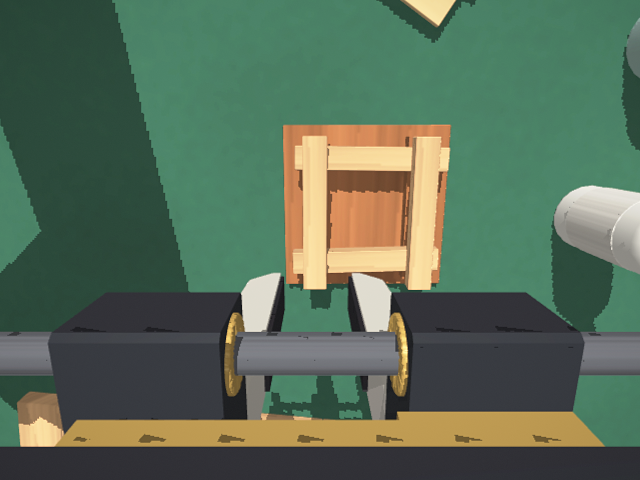

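The final picture shows both slats flat across the lower pair, at (315,212) and (424,212). They are about 44 and 47 mm either side of the stand's centre, against 45 wanted. The lower slats, the jar and the glue bottle are where they were.

```bash
python3 -c "
from plant import order; print(order.close_job())"
```

```text
the job is handed in; nothing more can be done
None
```

The job is handed in at about 27 s of the 72 s allowed: the lid was tipped about 24° on the rim and laid flat on the bench right side up, and both slats are on the stand within about 2 mm of their bearers; the hammer was not looked at again at the end.

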